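# Sort the offcuts, leave the tools

### The job

Clear the wood scraps off the saw table into the two trays: lay the two beech dowels flat on the floor of the blue tray, and stack the two flat offcuts in the green tray, the light one lying flat on the tray's floor first and the dark one squarely on top of it. The red carpenter pencil and the thick sanding block lying among them are tools, not scraps, so leave them where they are; set the pieces down, do not let them fall from a height.

Things in the scene. Friction and masses are not known exactly. Their poses are not given: they have to be found in the camera images.
- long_dowel: longer beech dowel, plain light wood, 16 mm diameter, 160 mm long along its own y, lying on the saw table; it can roll. Its origin is at mid-length on its surface (the underside at the start), so its axis passes 8 mm along its own z from the origin, however it has rolled.
- short_dowel: shorter beech dowel, plain light wood, 14 mm diameter, 110 mm long along its own y, lying on the saw table; it can roll. Its origin is at mid-length on its surface (the underside at the start), so its axis passes 7 mm along its own z from the origin, however it has rolled.
- light_offcut: flat piece of pale wood, 60 (its x) x 130 (its y) x 12 mm thick, lying flat on the saw table. Its origin is the centre of its underside, z up.
- dark_offcut: flat piece of dark reddish-brown wood, 50 (its x) x 120 (its y) x 18 mm thick, lying flat on the saw table. Its origin is the centre of its underside, z up.
- blue_tray: open blue plastic tray, 188 (its x) x 134 (its y) x 30 mm high, walls and floor 4 mm thick (inside 180 x 126 mm, 26 mm deep); fixed, beside the green tray on a plywood board at the robot's left; the board's place and which tray is left or right change. Origin: centre of its underside, z up, 8 mm above the saw table; the inner floor is 4 mm above the origin.
- green_tray: open green plastic tray, 188 (its x) x 134 (its y) x 30 mm high, walls and floor 4 mm thick (inside 180 x 126 mm, 26 mm deep); fixed, beside the blue tray on a plywood board at the robot's left; the board's place and which tray is left or right change. Origin: centre of its underside, z up, 8 mm above the saw table; the inner floor is 4 mm above the origin.
- pencil: red flat carpenter pencil with a bare wood end, 13 (its x) x 170 (its y) x 8 mm, loose; must stay where it lies. Its origin is the centre of its underside, z up.
- sanding_block: thick brown sanding block: plain wood-like greyish-brown top, reddish-brown sandpaper wrapped round its foot and lower long sides; twice as thick as the dark offcut, 66 (its x) x 112 (its y) x 34 mm high, loose; must stay where it lies. Its origin is the centre of its underside, z up.

How it is judged:
By the outcome, as a careful person would: the job done as asked, in the order asked, and still so for the second after the job is handed in, with the robot touching nothing.
It also fails if it takes over 112 s, if anything falls off the work surface, if the arm or the gripper's body presses on something with over 40 N, if the wrist force passes 120 N, or if a joint passes its speed limit or range.

### The arm

A 6-joint arm with a two-finger parallel gripper is mounted at the origin on a cart in front of the work surface, level with it; the furniture and walls round the work are solid. World frame = base frame: x ahead of the robot, y to its left, z up, the work surface at z = 0. Lengths are in m, angles in degrees, forces in N, time in s.
With the tool pointing down it reaches from about 0.35 to 0.875 m from the base axis. Payload 4.2 kg.
Tool frame: the origin (TCP) lies on the front face of the gripper's body, between the roots of the fingers; the fingertips stand 70 mm ahead of it and the grasp point (between the pads) lies 51 mm ahead of it; z points along the fingers, y is the line along which they close (so a half turn about z gives the same grasp; the last joint's range is limited). The gripper opens to 87 mm and grips with 3 to 60 N. Pads are 19 mm wide; open, the fingers measure 117 mm over their backs; the gripper's body (75 mm by 190 mm) begins 51 mm behind the grasp point.
Start: joints at [-59.267, 22.042, 0.453, 0, -68.411, -14.817], TCP at [0.171, -0.601, 0.292] pointing down, gripper open.
Joint ranges: [-179.83, 179.83], [-69.29, 118.12], [-61.27, 80.66], [-181.25, 117.63], [-171.15, -9.14], [-177.46, 177.46]. Speed limits (degrees/s): [159.86, 159.86, 180, 180, 180, 180].

### API

Orientations are given as a 3x3 rotation matrix whose columns are the frame's x, y, z axes.
In Python, from station import r gives the robot as it stands.
- The arm moves only by the shell command python3 -m pendant 'ROWS' [OPENING]. ROWS is JSON, a list of rows, each a list of 2 entries, a list of its own where there are three numbers: the shift along the tool's x, y, z in mm, then the turn, a rotation vector about the tool's x, y, z in rad. A call has 1 to 10 rows; each row is the pose to reach, as a shift and turn from the pose commanded when the call began, along the tool's axes at that moment; what a row does not reach only later rows make up. A row lasts 1/10 s, in which the tool goes at most 50 mm and 8.59 degrees, less where a joint would pass 70% of its speed; a pose out of reach is approached as far as the arm can. A call with a gripper value outside its range is refused whole. OPENING is the opening, from 0 (shut) to 1 (fully open), set as the call begins (- or left out, the last holds). The fingers move at their own pace and stop on an object; the grip force is fixed at half the most. Time passes only in rows, so rows that repeat a pose let the fingers close. It gives the time, the measured TCP pose, the force, the opening and the grip force at its end, in the units of the state.
- r.sense(): the state, without advancing time (a new reading comes with each control period).
- r.capture(name): name is "scene" or "top" or "wrist"; returns a dict with "frame" (480x640x3 uint8, red, green, blue), "vertical_fov" (degrees; the focal length in pixels is half the picture's height over the tangent of half this angle, whatever the lens; pixels are square), "cx", "cy" (the principal point, pixels), "rvec" (rotation vector, rad) and "tvec" (3), from world to camera coordinates, as OpenCV has them. Camera axes: x right, y down, z forward; pixel columns grow to the right and rows downward; lengths in m; the calibration is good to about 2 mm. A picture is of the moment at which its call begins. There is no depth.
- r.finish_job(): hands the job in; it is judged then, once.
The state is a dict: "time_s": time; "joints": joint angles; "joint_velocities": joint speeds; "effort": joint torques, N m; "tcp_pos": TCP position; "ee_rot": TCP orientation; "wrist_force": force on the tool from outside, world axes, zero at the start; "moment": the same for the moment, N m; "gripper_width": opening from 0.0 (shut) to 1.0 (fully open); "gripper_force": force on a finger pad.
Only numpy, scipy, OpenCV 4.12 (cv2) and the standard library are available. Lean on these libraries where they do the work, as an engineer would, in place of code of your own. Each camera call takes 0.05 s, during which the arm holds its last target. There are 200 camera calls.

## Working session

There is one attempt and no reset: what is moved stays moved. The work goes in short steps, Python scripts to look and compute and a shell command to move; the robot and the scene stay as the last step left them, time stands still between calls to the robot, and variables do not carry over. Pictures are saved under pics/ and viewed, at most 14 in all, crops included, and the job is handed in when it is done.

```bash
ls; mkdir -p pics; python3 - <<'E'
from station import r
import cv2,pickle
d={}
for n in("scene","top"):
    c=r.capture(n);d[n]=c;cv2.imwrite(f"pics/{n}0.png",c["frame"][:,:,::-1])
    print(n,c["vertical_fov"],c["cx"],c["cy"],c["rvec"],c["tvec"])
pickle.dump(d,open("c0.pkl","wb"))
s=r.sense();print(s)
E
```

```text
pics
scene 46.00956228131148 314.7780197833053 238.00908463053048 [ 1.07878952 -1.97468135  1.29990308] [0.32130204 0.20254438 0.68691067]
top 51.72794970907015 331.87785456467395 231.65584227986054 [ 2.20712718 -2.1562291   0.11251082] [0.00676331 0.54901044 0.98641799]
{'time_s': 0.1, 'joints': array([-5.92678380e+01,  2.20859341e+01,  3.88602158e-01, -2.33459821e-02,
       -6.84130965e+01, -1.48144515e+01]), 'joint_velocities': array([ 0.06268614, -0.06815639,  0.13118324,  0.14522045, -0.04277711,
        0.00274868]), 'effort': array([ 2.42505866e-04, -3.91689956e+01,  1.87935323e+01,  4.23185840e+00,
        1.34868507e-02, -7.96644849e-05]), 'tcp_pos': array([ 0.17129393, -0.60065229,  0.29128521]), 'ee_rot': array([[-9.61697742e-01, -2.74111323e-01, -6.59227954e-04],
       [-2.74112087e-01,  9.61695971e-01,  1.85026889e-03],
       [ 1.26797213e-04,  1.96010177e-03, -9.99998071e-01]]), 'wrist_force': array([-0.9814103 , -0.20995574, -0.03647386]), 'moment': array([0.03604552, 0.00790666, 0.02223764]), 'gripper_force': 0.0, 'gripper_width': 0.999156647889289}
```

View pics/top0.png

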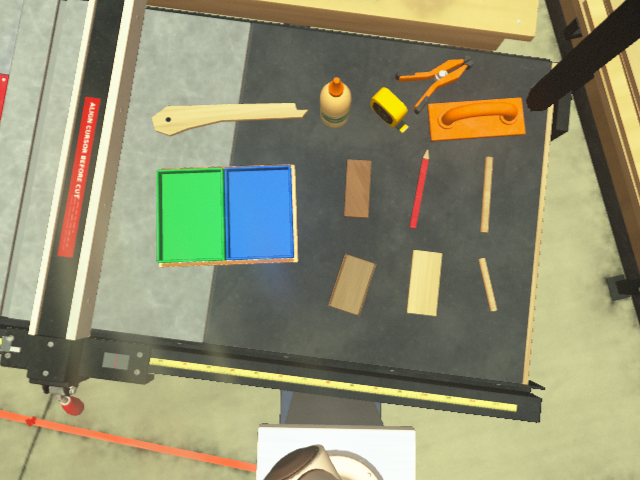

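View pics/scene0.png

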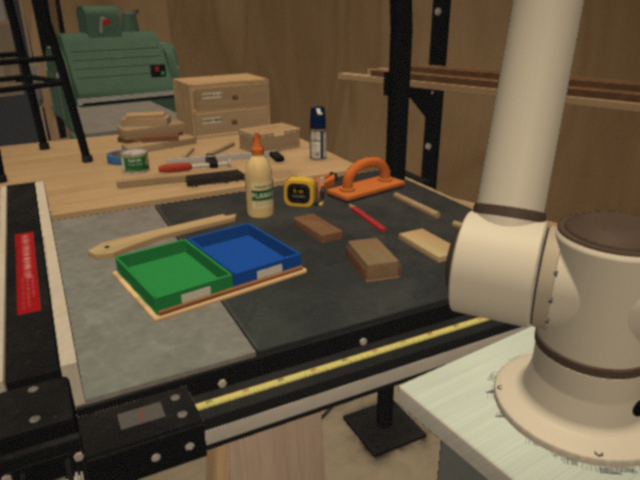

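The top view shows:
- the light offcut at (425,283) and the dark offcut at (357,188)
- the sanding block at (352,284) and the pencil at (420,190)
- the dowels at (487,194) and (487,285)
- the green tray at (192,215) and the blue tray at (260,213)

The scene view confirms that the thick block is the one nearest the robot.

```bash
cat > h.py <<'E'
import numpy as np,cv2
def cam(c):
    f=240/np.tan(np.radians(c["vertical_fov"]/2));R=cv2.Rodrigues(np.array(c["rvec"],float))[0];t=np.array(c["tvec"],float).ravel()
    return f,R,t
def ray(c,uv,z):
    f,R,t=cam(c);uv=np.atleast_2d(np.asarray(uv,float))
    d=np.c_[(uv[:,0]-c["cx"])/f,(uv[:,1]-c["cy"])/f,np.ones(len(uv))]@R
    o=-R.T@t;return o+d*((z-o[2])/d[:,2])[:,None]
def rect(c,mask,z,n=1):
    cs=cv2.findContours(mask.astype(np.uint8),cv2.RETR_EXTERNAL,cv2.CHAIN_APPROX_NONE)[0]
    for k in sorted(cs,key=cv2.contourArea)[::-1][:n]:
        p=ray(c,k.reshape(-1,2),z)[:,:2]*1000
        (x,y),_,_=q=cv2.minAreaRect(p.astype(np.float32));b=cv2.boxPoints(q)
        e=max(b[1]-b[0],b[2]-b[1],key=np.linalg.norm);w=min(b[1]-b[0],b[2]-b[1],key=np.linalg.norm)
        a=(np.degrees(np.arctan2(e[1],e[0]))+90)%180-90
        m=k.reshape(-1,2).mean(0)
        yield m.round(1),np.round([x,y],1),np.round([np.linalg.norm(e),np.linalg.norm(w)],1),round(float(a),1)
E
python3 - <<'E'
import pickle,cv2,numpy as np
from h import *
d=pickle.load(open("c0.pkl","rb"));c=d["top"];print("campos",-cam(c)[1].T@cam(c)[2])
im=c["frame"];hsv=cv2.cvtColor(im,cv2.COLOR_RGB2HSV)
fg=((hsv[...,1]>60)&(hsv[...,2]>85))
R={"light":(395,240,455,325,.012),"dark":(335,150,380,225,.018),"block":(320,245,385,325,.034),"pencil":(402,140,435,235,.008),"long":(470,145,505,240,.008),"short":(470,250,505,320,.007)}
for k,(a,b,e,f,z) in R.items():
    m=np.zeros_like(fg);m[b:f,a:e]=fg[b:f,a:e]
    for q in rect(c,m,z):print(k,*q)
for k,lo,hi in(("green",45,80),("blue",100,125)):
    m=(hsv[...,0]>lo)&(hsv[...,0]<hi)&(hsv[...,1]>130);m[:140]=0;m[290:]=0;m[:,320:]=0
    for q in rect(c,m,.038):print(k,*q)
E
```

```text
campos [0.45798741 0.03199727 1.03135947]
light [424.1 282.4] [ 449.6 -172.1] [131.8  63.7] -5.4
dark [357.3 188.3] [640.9 -31.3] [122.3  52.1] -2.1
block [351.7 284.3] [443.  -22.5] [111.6  67.7] -17.3
pencil [419.5 189.5] [ 645.8 -162.8] [171.7  16.2] -10.3
long [486.3 194.5] [ 637.6 -303. ] [163.   19.2] -4.0
short [487.4 284.3] [ 449.  -304.6] [111.6  16.7] 13.1
green [190.3 215.1] [576. 305.] [188.3 135.8] 3.6
blue [258.5 212.7] [584.2 169.1] [187.8 135.3] 3.6
```

```bash
cat > go.py <<'E'
import sys,numpy as np
from scipy.spatial.transform import Rotation as Ro
from station import r
def rel(x,y,z,a,P=None,R=None):
    s=r.sense();P=s["tcp_pos"]*1000 if P is None else P;R=s["ee_rot"] if R is None else R
    a=np.radians(a+180);c,d=np.cos(a),np.sin(a)
    T=np.array([[c,d,0],[d,-c,0],[0,0,-1]])
    print("shift",(R.T@(np.array([x,y,z])-P)).round(1),"turn",Ro.from_matrix(R.T@T).as_rotvec().round(3));return np.array([x,y,z]),T
P=R=None
for w in sys.argv[1:]: P,R=rel(*map(float,w.split(",")),P,R)
E
python3 go.py 637.6,-303,150,-4
```

```text
shift [-530.1  158.2  141.5] turn [ 0.002 -0.     0.347]
```

```bash
python3 -m pendant '[[[-10,3,3],[0,0,0.01]],[[-35,10,10],[0,0,0.03]],[[-75,22,20],[0,0,0.06]],[[-120,36,32],[0,0,0.09]],[[-165,49,44],[0,0,0.12]],[[-210,63,56],[0,0,0.15]],[[-250,75,67],[0,0,0.18]],[[-280,84,75],[0,0,0.2]],[[-300,90,80],[0,0,0.2]],[[-300,90,80],[0,0,0.2]]]' 1; python3 go.py 637.6,-303,150,-4
```

```text
time_s: 1.1
tcp_pos: [0.4373, -0.4298, 0.2108]
ee_rot: [[-0.997, -0.081, -0.002], [-0.081, 0.997, 0.002], [0.001, 0.002, -1.0]]
wrist_force: [0.3, -0.1, 0.4]
gripper_width: 1.0
gripper_force: 0.0
shift [-210.   110.    60.6] turn [ 0.002 -0.002  0.151]
```

```bash
python3 -m pendant '[[[-10,5,3],[0,0,0.01]],[[-35,18,10],[0,0,0.03]],[[-70,37,20],[0,0,0.05]],[[-110,58,32],[0,0,0.08]],[[-150,79,43],[0,0,0.11]],[[-180,94,52],[0,0,0.13]],[[-200,105,58],[0,0,0.15]],[[-210,110,61],[0,0,0.15]],[[-210,110,61],[0,0,0.15]],[[-210,110,61],[0,0,0.15]]]'; python3 go.py 637.6,-303,73,-4; python3 - <<'E'
from station import r
import cv2
cv2.imwrite("pics/w1.png",r.capture("wrist")["frame"][:,:,::-1])
E
```

```text
time_s: 2.1
tcp_pos: [0.6353, -0.3069, 0.1515]
ee_rot: [[-0.997, 0.073, -0.0], [0.073, 0.997, -0.0], [0.0, -0.0, -1.0]]
wrist_force: [-0.4, -0.7, -0.3]
gripper_width: 1.001
gripper_force: 0.0
shift [-2.1  4.1 78.5] turn [-0.    -0.    -0.003]
```

View pics/w1.png

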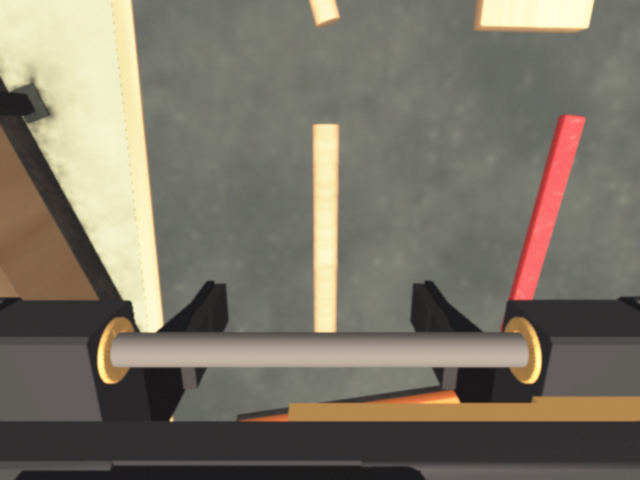

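The dowel (cols 314–338) lies centred and parallel between the fingers (about cols 205–435), and nothing is under them. I'll descend and grip.

```bash
python3 -m pendant '[[[-1,2,8],[0,0,0]],[[-2,4,22],[0,0,0]],[[-2,4,40],[0,0,0]],[[-2,4,56],[0,0,0]],[[-2,4,68],[0,0,0]],[[-2,4,75],[0,0,0]],[[-2,4,78],[0,0,0]],[[-2,4,78],[0,0,0]],[[-2,4,78],[0,0,0]]]'
python3 -m pendant '[[[0,0,0],[0,0,0]],[[0,0,0],[0,0,0]],[[0,0,0],[0,0,0]],[[0,0,0],[0,0,0]],[[0,0,0],[0,0,0]],[[0,0,0],[0,0,0]],[[0,0,0],[0,0,0]],[[0,0,0],[0,0,0]],[[0,0,0],[0,0,0]],[[0,0,0],[0,0,0]]]' 0
python3 go.py 637.6,-303,150,-4 586,144.2,150,3.6
```

```text
time_s: 3.05
tcp_pos: [0.6388, -0.3025, 0.074]
ee_rot: [[-0.997, 0.072, 0.001], [0.072, 0.997, -0.001], [-0.001, -0.0, -1.0]]
wrist_force: [0.4, -0.2, 0.8]
gripper_width: 1.0
gripper_force: 0.0
time_s: 4.05
tcp_pos: [0.6384, -0.3024, 0.0732]
ee_rot: [[-0.997, 0.072, -0.0], [0.072, 0.997, -0.0], [0.0, -0.0, -1.0]]
wrist_force: [-0.2, -0.4, -1.1]
gripper_width: 0.175
gripper_force: 29.2
shift [  0.7  -0.7 -76.8] turn [-0.    -0.    -0.002]
shift [ 82.7 442.5   0. ] turn [ 0.     0.    -0.133]
```

```bash
python3 -m pendant '[[[0,0,-4],[0,0,0]],[[0,0,-15],[0,0,0]],[[0,0,-32],[0,0,0]],[[0,0,-50],[0,0,0]],[[0,0,-66],[0,0,0]],[[0,0,-75],[0,0,0]],[[0,0,-77],[0,0,0]],[[0,0,-77],[0,0,0]]]'
python3 -m pendant '[[[2,8,0],[0,0,0]],[[5,25,0],[0,0,-0.01]],[[10,52,0],[0,0,-0.015]],[[16,86,0],[0,0,-0.025]],[[23,122,0],[0,0,-0.035]],[[30,160,0],[0,0,-0.05]],[[36,190,0],[0,0,-0.06]],[[40,210,0],[0,0,-0.065]],[[41,220,0],[0,0,-0.065]],[[41,220,0],[0,0,-0.065]]]'
python3 -m pendant '[[[2,8,0],[0,0,0]],[[5,25,0],[0,0,-0.01]],[[10,52,0],[0,0,-0.015]],[[16,86,0],[0,0,-0.025]],[[23,122,0],[0,0,-0.035]],[[30,160,0],[0,0,-0.05]],[[36,190,0],[0,0,-0.06]],[[40,210,0],[0,0,-0.065]],[[41,220,0],[0,0,-0.065]],[[41,220,0],[0,0,-0.065]]]'
python3 go.py 585.8,144.2,86,3.6
python3 - <<'E'
from station import r
import cv2,pickle
c=r.capture("wrist");cv2.imwrite("pics/w2.png",c["frame"][:,:,::-1])
E
```

```text
time_s: 4.85
tcp_pos: [0.6382, -0.3023, 0.1505]
ee_rot: [[-0.997, 0.072, 0.0], [0.072, 0.997, 0.0], [-0.0, 0.0, -1.0]]
wrist_force: [-0.1, -0.3, 0.7]
gripper_width: 0.169
gripper_force: 30.0
time_s: 5.85
tcp_pos: [0.613, -0.0782, 0.1501]
ee_rot: [[-1.0, 0.005, -0.001], [0.005, 1.0, 0.0], [0.001, 0.0, -1.0]]
wrist_force: [0.6, -0.1, -0.8]
gripper_width: 0.171
gripper_force: 30.0
time_s: 6.85
tcp_pos: [0.5738, 0.1413, 0.1502]
ee_rot: [[-0.998, -0.059, 0.0], [-0.059, 0.998, 0.0], [-0.0, 0.0, -1.0]]
wrist_force: [0.0, -0.2, -0.1]
gripper_width: 0.174
gripper_force: 30.0
shift [-12.2   2.1  64.2] turn [ 0.     0.    -0.004]
```

View pics/w2.png

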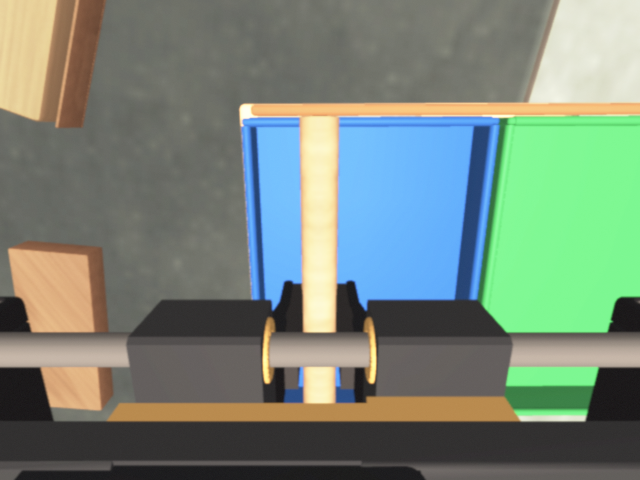

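The dowel is held straight (cols 302–338) and parallel to the blue tray's walls. After a 12 mm shift it fits lengthwise.

```bash
python3 -m pendant '[[[-4,1,0],[0,0,0]],[[-9,2,2],[0,0,0]],[[-12,2,8],[0,0,0]],[[-12,2,20],[0,0,0]],[[-12,2,34],[0,0,0]],[[-12,2,46],[0,0,0]],[[-12,2,55],[0,0,0]],[[-12,2,60],[0,0,0]],[[-12,2,60],[0,0,0]],[[-12,2,60],[0,0,0]]]'
python3 go.py 585.8,144.2,85.7,3.6
```

```text
time_s: 7.9
tcp_pos: [0.586, 0.1432, 0.0905]
ee_rot: [[-0.998, -0.058, 0.001], [-0.058, 0.998, 0.0], [-0.001, 0.0, -1.0]]
wrist_force: [0.2, -1.4, -0.7]
gripper_width: 0.171
gripper_force: 30.0
shift [0.1 1.  4.8] turn [ 0.     0.001 -0.005]
```

Next I'll lower it the last 5 mm, open to 0.33, and retreat.

```bash
python3 -m pendant '[[[0,0,1],[0,0,0]],[[0,0,2],[0,0,0]],[[0,0,3],[0,0,0]],[[0,0,4],[0,0,0]],[[0,0,4.7],[0,0,0]],[[0,0,5],[0,0,0]],[[0,0,5],[0,0,0]],[[0,0,5],[0,0,0]],[[0,0,5],[0,0,0]]]'
python3 -m pendant '[[[0,0,0],[0,0,0]],[[0,0,0],[0,0,0]],[[0,0,0],[0,0,0]],[[0,0,0],[0,0,0]],[[0,0,0],[0,0,0]],[[0,0,0],[0,0,0]]]' 0.33
python3 -m pendant '[[[0,0,-2],[0,0,0]],[[0,0,-8],[0,0,0]],[[0,0,-20],[0,0,0]],[[0,0,-38],[0,0,0]],[[0,0,-58],[0,0,0]],[[0,0,-70],[0,0,0]],[[0,0,-75],[0,0,0]],[[0,0,-75],[0,0,0]],[[0,0,-75],[0,0,0]]]'
python3 go.py 449,-304.6,160,13.1
python3 - <<'E'
from station import r
import cv2,pickle
c=r.capture("top");cv2.imwrite("pics/t2.png",c["frame"][:,:,::-1])
E
```

```text
time_s: 8.8
tcp_pos: [0.5858, 0.143, 0.0853]
ee_rot: [[-0.998, -0.058, 0.0], [-0.058, 0.998, 0.0], [-0.0, 0.0, -1.0]]
wrist_force: [-0.1, -0.3, -0.9]
gripper_width: 0.169
gripper_force: 30.0
time_s: 9.4
tcp_pos: [0.5858, 0.143, 0.0852]
ee_rot: [[-0.998, -0.058, 0.0], [-0.058, 0.998, 0.0], [-0.0, 0.0, -1.0]]
wrist_force: [0.3, 0.6, -0.1]
gripper_width: 0.334
gripper_force: 0.0
time_s: 10.3
tcp_pos: [0.5853, 0.1428, 0.1596]
ee_rot: [[-0.998, -0.058, -0.001], [-0.058, 0.998, -0.0], [0.001, -0.0, -1.0]]
wrist_force: [1.0, -0.2, -0.1]
gripper_width: 0.33
gripper_force: 0.0
shift [ 161.8 -438.9   -0. ] turn [-0.    -0.001 -0.171]
```

View pics/t2.png

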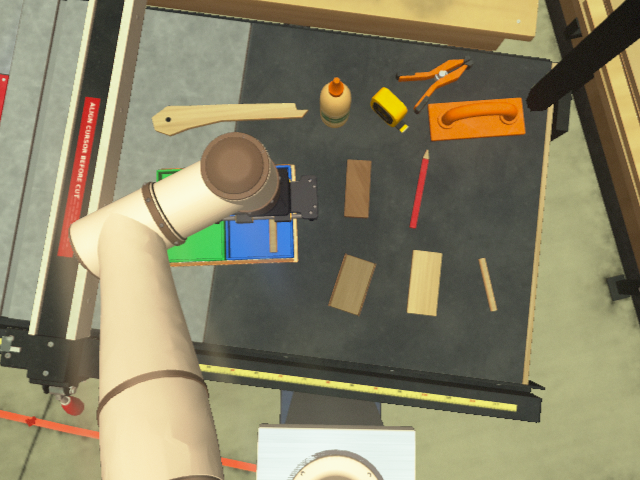

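The long dowel lies in the blue tray at (273,235), and the rest hasn't moved. Next is the short dowel.

```bash
python3 -m pendant '[[[3,-8,0],[0,0,0]],[[10,-28,0],[0,0,-0.01]],[[22,-60,0],[0,0,-0.02]],[[37,-100,0],[0,0,-0.04]],[[54,-145,0],[0,0,-0.06]],[[70,-190,0],[0,0,-0.08]],[[84,-228,0],[0,0,-0.1]],[[95,-258,0],[0,0,-0.12]],[[102,-277,0],[0,0,-0.13]],[[103,-280,0],[0,0,-0.13]]]' 1
python3 go.py 449,-304.6,150,13.1
```

```text
time_s: 11.35
tcp_pos: [0.4975, -0.1446, 0.1597]
ee_rot: [[-0.983, -0.183, -0.002], [-0.183, 0.983, 0.0], [0.002, 0.0, -1.0]]
wrist_force: [-0.5, -0.6, -0.3]
gripper_width: 0.997
gripper_force: 0.0
shift [  77.  -148.4    9.7] turn [ 0.    -0.002 -0.044]
```

```bash
python3 -m pendant '[[[4,-8,0],[0,0,0]],[[14,-28,2],[0,0,-0.01]],[[30,-58,4],[0,0,-0.02]],[[46,-90,6],[0,0,-0.03]],[[62,-120,8],[0,0,-0.04]],[[72,-140,10],[0,0,-0.044]],[[77,-148,10],[0,0,-0.044]],[[77,-148,10],[0,0,-0.044]],[[77,-148,10],[0,0,-0.044]],[[77,-148,10],[0,0,-0.044]]]'
python3 go.py 449,-304.6,73,13.1
```

```text
time_s: 12.35
tcp_pos: [0.4516, -0.3013, 0.1504]
ee_rot: [[-0.973, -0.231, 0.0], [-0.231, 0.973, 0.0], [-0.0, -0.0, -1.0]]
wrist_force: [0.3, 0.5, 0.5]
gripper_width: 1.001
gripper_force: 0.0
shift [ 3.3 -2.6 77.4] turn [-0.     0.     0.005]
```

```bash
python3 -m pendant '[[[1,-1,8],[0,0,0]],[[3,-3,22],[0,0,0]],[[3,-3,40],[0,0,0]],[[3,-3,56],[0,0,0]],[[3,-3,68],[0,0,0]],[[3,-3,75],[0,0,0]],[[3,-3,77.5],[0,0,0]],[[3,-3,77.5],[0,0,0]],[[3,-3,77.5],[0,0,0]]]'
python3 -m pendant '[[[0,0,0],[0,0,0]],[[0,0,0],[0,0,0]],[[0,0,0],[0,0,0]],[[0,0,0],[0,0,0]],[[0,0,0],[0,0,0]],[[0,0,0],[0,0,0]],[[0,0,0],[0,0,0]],[[0,0,0],[0,0,0]],[[0,0,0],[0,0,0]],[[0,0,0],[0,0,0]]]' 0
python3 -m pendant '[[[0,0,-4],[0,0,0]],[[0,0,-15],[0,0,0]],[[0,0,-32],[0,0,0]],[[0,0,-50],[0,0,0]],[[0,0,-66],[0,0,0]],[[0,0,-77],[0,0,0]],[[0,0,-80],[0,0,0]],[[0,0,-80],[0,0,0]]]'
python3 go.py 582.6,194.0,153,3.6
```

```text
time_s: 13.25
tcp_pos: [0.4493, -0.306, 0.0733]
ee_rot: [[-0.973, -0.23, 0.001], [-0.23, 0.973, -0.0], [-0.001, -0.001, -1.0]]
wrist_force: [0.3, 0.3, -0.5]
gripper_width: 1.0
gripper_force: 0.0
time_s: 14.25
tcp_pos: [0.4489, -0.3058, 0.0727]
ee_rot: [[-0.973, -0.23, -0.0], [-0.23, 0.973, 0.0], [0.0, 0.0, -1.0]]
wrist_force: [0.3, 0.6, -0.1]
gripper_width: 0.174
gripper_force: 0.2
time_s: 15.05
tcp_pos: [0.4489, -0.3058, 0.1532]
ee_rot: [[-0.973, -0.23, 0.001], [-0.23, 0.973, -0.0], [-0.001, -0.0, -1.0]]
wrist_force: [-0.3, 0.1, -0.8]
gripper_width: 0.148
gripper_force: 30.0
shift [-2.449e+02  4.558e+02  3.000e-01] turn [-0.     0.001  0.169]
```

```bash
python3 -m pendant '[[[-4,8,0],[0,0,0]],[[-15,28,0],[0,0,0.01]],[[-32,60,0],[0,0,0.02]],[[-54,100,0],[0,0,0.04]],[[-75,140,0],[0,0,0.05]],[[-96,179,0],[0,0,0.07]],[[-115,214,0],[0,0,0.08]],[[-128,238,0],[0,0,0.09]],[[-134,250,0],[0,0,0.09]],[[-134,250,0],[0,0,0.09]]]'
python3 go.py 582.6,194,153,3.6
```

```text
time_s: 16.05
tcp_pos: [0.5218, -0.0301, 0.152]
ee_rot: [[-0.99, -0.144, -0.001], [-0.144, 0.99, -0.0], [0.001, -0.0, -1.0]]
wrist_force: [0.7, -0.3, -0.4]
gripper_width: 0.145
gripper_force: 30.0
shift [-92.5 213.   -1.1] turn [-0.    -0.001  0.082]
```

```bash
python3 -m pendant '[[[-4,9,0],[0,0,0]],[[-13,30,0],[0,0,0.01]],[[-28,64,0],[0,0,0.02]],[[-45,104,0],[0,0,0.04]],[[-62,144,0],[0,0,0.06]],[[-77,178,0],[0,0,0.07]],[[-87,202,0],[0,0,0.082]],[[-92,213,0],[0,0,0.082]],[[-92,213,0],[0,0,0.082]],[[-92,213,0],[0,0,0.082]]]'
python3 go.py 582.6,194,85.5,3.6
python3 - <<'E'
from station import r
import cv2,pickle
c=r.capture("wrist");cv2.imwrite("pics/w3.png",c["frame"][:,:,::-1])
E
```

```text
time_s: 17.05
tcp_pos: [0.5823, 0.1908, 0.1523]
ee_rot: [[-0.998, -0.059, -0.001], [-0.059, 0.998, -0.001], [0.002, -0.001, -1.0]]
wrist_force: [-1.1, -0.4, -0.1]
gripper_width: 0.157
gripper_force: 30.0
shift [-0.6  3.2 66.8] turn [-0.001 -0.002 -0.004]
```

View pics/w3.png

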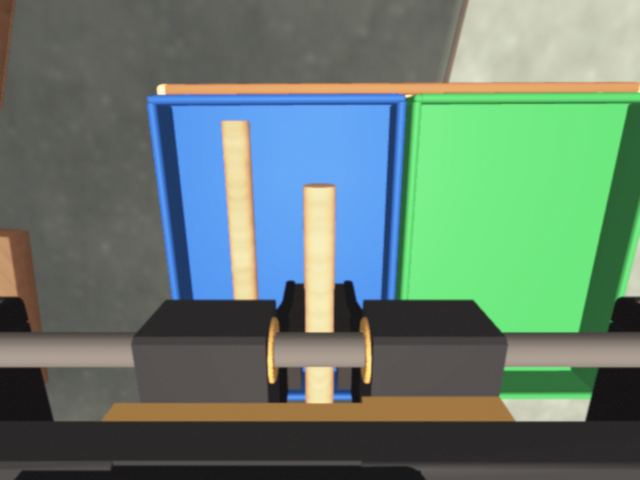

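The short dowel is held straight, with the long dowel lying free at cols 225–255. I'll lower the short one.

```bash
python3 -m pendant '[[[0,1,3],[0,0,0]],[[0,3,10],[0,0,0]],[[0,3,22],[0,0,0]],[[0,3,36],[0,0,0]],[[0,3,48],[0,0,0]],[[0,3,57],[0,0,0]],[[0,3,61],[0,0,0]],[[0,3,61],[0,0,0]],[[0,3,61],[0,0,0]]]'
python3 go.py 582.6,194,85,3.6
```

```text
time_s: 18.0
tcp_pos: [0.5829, 0.1953, 0.092]
ee_rot: [[-0.998, -0.06, 0.001], [-0.06, 0.998, 0.0], [-0.001, 0.0, -1.0]]
wrist_force: [-0.3, -0.1, -0.8]
gripper_width: 0.15
gripper_force: 30.0
shift [ 0.4 -1.2  7. ] turn [ 0.     0.001 -0.003]
```

```bash
python3 -m pendant '[[[0,-1,1.5],[0,0,0]],[[0,-1,3],[0,0,0]],[[0,-1,4.5],[0,0,0]],[[0,-1,5.5],[0,0,0]],[[0,-1,6.5],[0,0,0]],[[0,-1,7],[0,0,0]],[[0,-1,7],[0,0,0]],[[0,-1,7],[0,0,0]],[[0,-1,7],[0,0,0]]]'
python3 -m pendant '[[[0,0,0],[0,0,0]],[[0,0,0],[0,0,0]],[[0,0,0],[0,0,0]],[[0,0,0],[0,0,0]],[[0,0,0],[0,0,0]],[[0,0,0],[0,0,0]]]' 0.3
python3 -m pendant '[[[0,0,-2],[0,0,0]],[[0,0,-8],[0,0,0]],[[0,0,-20],[0,0,0]],[[0,0,-38],[0,0,0]],[[0,0,-58],[0,0,0]],[[0,0,-70],[0,0,0]],[[0,0,-75],[0,0,0]],[[0,0,-75],[0,0,0]],[[0,0,-75],[0,0,0]]]'
python3 go.py 449.6,-172.1,160,-5.4
```

```text
time_s: 18.9
tcp_pos: [0.5827, 0.1941, 0.0848]
ee_rot: [[-0.998, -0.06, -0.0], [-0.06, 0.998, -0.0], [0.0, -0.0, -1.0]]
wrist_force: [-0.3, 0.2, 0.6]
gripper_width: 0.147
gripper_force: 30.0
time_s: 19.5
tcp_pos: [0.5827, 0.1941, 0.0848]
ee_rot: [[-0.998, -0.06, 0.0], [-0.06, 0.998, 0.0], [-0.0, 0.0, -1.0]]
wrist_force: [0.5, -0.6, 0.1]
gripper_width: 0.299
gripper_force: 0.0
time_s: 20.4
tcp_pos: [0.5823, 0.1939, 0.1591]
ee_rot: [[-0.998, -0.059, -0.001], [-0.059, 0.998, -0.0], [0.001, -0.0, -1.0]]
wrist_force: [-0.6, -0.1, 0.6]
gripper_width: 0.298
gripper_force: 0.0
shift [ 154.2 -357.4   -0.6] turn [-0.    -0.001  0.154]
```

```bash
python3 -m pendant '[[[4,-8,0],[0,0,0.005]],[[13,-30,0],[0,0,0.015]],[[28,-65,0],[0,0,0.03]],[[47,-108,0],[0,0,0.05]],[[66,-153,0],[0,0,0.07]],[[85,-198,0],[0,0,0.09]],[[104,-242,0],[0,0,0.11]],[[122,-283,0],[0,0,0.13]],[[137,-318,0],[0,0,0.145]],[[147,-341,0],[0,0,0.154]]]' 1
python3 -m pendant '[[[0,0,2],[0,0,0]],[[0,0,6],[0,0,0]],[[0,0,10],[0,0,0]],[[0,0,10],[0,0,0]],[[0,0,10],[0,0,0]]]'
python3 go.py 449.6,-172.1,72.5,-5.4
python3 - <<'E'
from station import r
import cv2,pickle
c=r.capture("wrist");cv2.imwrite("pics/w4.png",c["frame"][:,:,::-1])
E
```

```text
time_s: 21.4
tcp_pos: [0.4541, -0.1573, 0.1591]
ee_rot: [[-0.995, 0.097, -0.002], [0.097, 0.995, 0.0], [0.002, -0.0, -1.0]]
wrist_force: [0.8, 1.1, -0.7]
gripper_width: 0.992
gripper_force: 0.0
time_s: 21.9
tcp_pos: [0.4566, -0.1543, 0.1495]
ee_rot: [[-0.996, 0.092, -0.001], [0.092, 0.996, -0.0], [0.001, -0.0, -1.0]]
wrist_force: [-0.5, 0.0, -0.2]
gripper_width: 0.998
gripper_force: 0.0
shift [  5.3 -18.3  77. ] turn [-0.    -0.001  0.002]
```

View pics/w4.png

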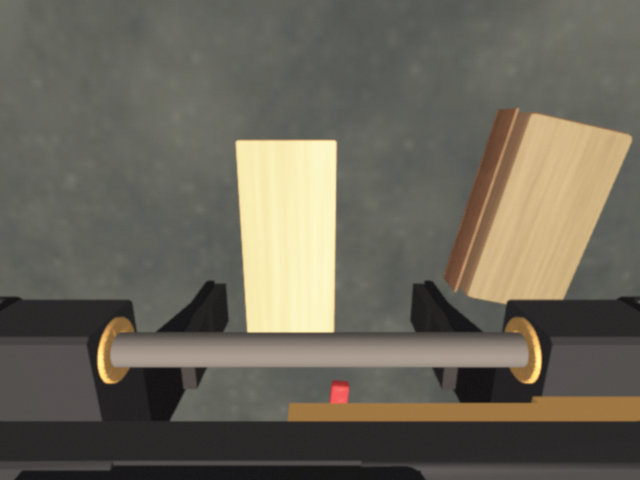

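The light offcut is centred at col 288, so the 18 mm side shift agrees. The block and pencil are clear of the fingers.

```bash
python3 -m pendant '[[[2,-6,0],[0,0,0]],[[4,-14,2],[0,0,0]],[[5,-18,10],[0,0,0]],[[5,-18,24],[0,0,0]],[[5,-18,42],[0,0,0]],[[5,-18,58],[0,0,0]],[[5,-18,70],[0,0,0]],[[5,-18,77],[0,0,0]],[[5,-18,77],[0,0,0]],[[5,-18,77],[0,0,0]]]'
python3 -m pendant '[[[0,0,0],[0,0,0]],[[0,0,0],[0,0,0]],[[0,0,0],[0,0,0]],[[0,0,0],[0,0,0]],[[0,0,0],[0,0,0]],[[0,0,0],[0,0,0]],[[0,0,0],[0,0,0]],[[0,0,0],[0,0,0]]]' 0
python3 -m pendant '[[[0,0,-4],[0,0,0]],[[0,0,-15],[0,0,0]],[[0,0,-32],[0,0,0]],[[0,0,-50],[0,0,0]],[[0,0,-66],[0,0,0]],[[0,0,-77],[0,0,0]],[[0,0,-80],[0,0,0]],[[0,0,-80],[0,0,0]]]'
python3 go.py 576,305,153,3.6
```

```text
time_s: 22.95
tcp_pos: [0.4498, -0.1727, 0.0728]
ee_rot: [[-0.996, 0.094, 0.0], [0.094, 0.996, -0.0], [-0.0, -0.0, -1.0]]
wrist_force: [-0.0, -0.6, 0.7]
gripper_width: 1.001
gripper_force: 0.0
time_s: 23.75
tcp_pos: [0.4498, -0.1725, 0.073]
ee_rot: [[-0.996, 0.094, 0.0], [0.094, 0.996, -0.0], [-0.0, -0.0, -1.0]]
wrist_force: [-0.7, 0.7, 4.3]
gripper_width: 0.684
gripper_force: 30.0
time_s: 24.55
tcp_pos: [0.4496, -0.1725, 0.1531]
ee_rot: [[-0.996, 0.094, 0.001], [0.094, 0.996, 0.0], [-0.001, 0.0, -1.0]]
wrist_force: [-0.5, -0.6, -0.9]
gripper_width: 0.684
gripper_force: 30.0
shift [-8.080e+01  4.873e+02  2.000e-01] turn [ 0.     0.001 -0.157]
```

```bash
python3 -m pendant '[[[-1,8,0],[0,0,-0.005]],[[-5,28,0],[0,0,-0.01]],[[-10,60,0],[0,0,-0.02]],[[-17,100,0],[0,0,-0.035]],[[-24,144,0],[0,0,-0.05]],[[-31,188,0],[0,0,-0.065]],[[-38,228,0],[0,0,-0.08]],[[-43,262,0],[0,0,-0.09]],[[-47,284,0],[0,0,-0.1]],[[-48,290,0],[0,0,-0.1]]]'
python3 go.py 576,305,153,3.6
```

```text
time_s: 25.55
tcp_pos: [0.525, 0.1142, 0.1517]
ee_rot: [[-1.0, -0.009, -0.001], [-0.009, 1.0, -0.001], [0.001, -0.001, -1.0]]
wrist_force: [0.1, 0.5, -1.1]
gripper_width: 0.686
gripper_force: 30.0
shift [-52.8 190.3  -1.5] turn [-0.001 -0.001 -0.054]
```

```bash
python3 -m pendant '[[[-2,8,0],[0,0,-0.005]],[[-8,28,0],[0,0,-0.01]],[[-16,58,0],[0,0,-0.02]],[[-26,94,0],[0,0,-0.03]],[[-36,130,0],[0,0,-0.04]],[[-45,160,0],[0,0,-0.05]],[[-51,182,0],[0,0,-0.054]],[[-53,190,0],[0,0,-0.054]],[[-53,190,0],[0,0,-0.054]],[[-53,190,0],[0,0,-0.054]]]'
python3 go.py 576,305,85.5,3.6
python3 - <<'E'
from station import r
import cv2,pickle
c=r.capture("wrist");cv2.imwrite("pics/w5.png",c["frame"][:,:,::-1])
E
```

```text
time_s: 26.55
tcp_pos: [0.5762, 0.3011, 0.1524]
ee_rot: [[-0.998, -0.059, -0.001], [-0.059, 0.998, -0.001], [0.001, -0.001, -1.0]]
wrist_force: [-0.7, -0.2, -0.9]
gripper_width: 0.682
gripper_force: 30.0
shift [-0.1  4.  66.9] turn [-0.001 -0.001 -0.004]
```

View pics/w5.png

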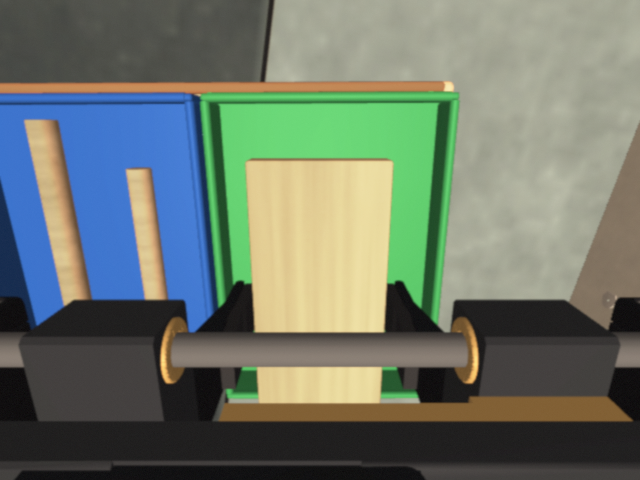

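The offcut is centred in the green tray with margin (cols 248–392 between walls at 210 and 450). I'll lower it.

```bash
python3 -m pendant '[[[0,2,3],[0,0,0]],[[0,4,10],[0,0,0]],[[0,4,22],[0,0,0]],[[0,4,36],[0,0,0]],[[0,4,48],[0,0,0]],[[0,4,56],[0,0,0]],[[0,4,60],[0,0,0]],[[0,4,60],[0,0,0]],[[0,4,60],[0,0,0]]]'
python3 -m pendant '[[[0,0,1.5],[0,0,0]],[[0,0,3],[0,0,0]],[[0,0,4.5],[0,0,0]],[[0,0,5.5],[0,0,0]],[[0,0,6.3],[0,0,0]],[[0,0,6.8],[0,0,0]],[[0,0,6.8],[0,0,0]],[[0,0,6.8],[0,0,0]],[[0,0,6.8],[0,0,0]]]'
python3 go.py 576,305,85,3.6
```

```text
time_s: 27.5
tcp_pos: [0.5767, 0.3061, 0.093]
ee_rot: [[-0.998, -0.06, 0.001], [-0.06, 0.998, 0.0], [-0.001, 0.0, -1.0]]
wrist_force: [-0.2, 0.1, -0.1]
gripper_width: 0.683
gripper_force: 30.0
time_s: 28.4
tcp_pos: [0.5764, 0.306, 0.086]
ee_rot: [[-0.998, -0.06, 0.0], [-0.06, 0.998, 0.0], [-0.0, 0.0, -1.0]]
wrist_force: [0.2, -0.4, -1.4]
gripper_width: 0.689
gripper_force: 30.0
shift [ 0.5 -1.   1. ] turn [ 0.     0.    -0.003]
```

```bash
python3 -m pendant '[[[0,0,0.5],[0,0,0]],[[0,0,1],[0,0,0]],[[0,0,1],[0,0,0]],[[0,0,1],[0,0,0]]]'
python3 -m pendant '[[[0,0,0],[0,0,0]],[[0,0,0],[0,0,0]],[[0,0,0],[0,0,0]],[[0,0,0],[0,0,0]],[[0,0,0],[0,0,0]],[[0,0,0],[0,0,0]]]' 0.82
python3 -m pendant '[[[0,0,-2],[0,0,0]],[[0,0,-8],[0,0,0]],[[0,0,-20],[0,0,0]],[[0,0,-38],[0,0,0]],[[0,0,-58],[0,0,0]],[[0,0,-70],[0,0,0]],[[0,0,-75],[0,0,0]],[[0,0,-75],[0,0,0]],[[0,0,-75],[0,0,0]]]'
python3 go.py 640.9,-31.3,160,-2.1
```

```text
time_s: 28.8
tcp_pos: [0.5764, 0.306, 0.0851]
ee_rot: [[-0.998, -0.06, 0.0], [-0.06, 0.998, 0.0], [-0.0, 0.0, -1.0]]
wrist_force: [-0.9, -0.5, 1.4]
gripper_width: 0.685
gripper_force: 30.0
time_s: 29.4
tcp_pos: [0.5764, 0.306, 0.0849]
ee_rot: [[-0.998, -0.06, -0.0], [-0.06, 0.998, -0.0], [0.0, -0.0, -1.0]]
wrist_force: [0.0, 0.2, 0.8]
gripper_width: 0.825
gripper_force: 0.0
time_s: 30.3
tcp_pos: [0.576, 0.3057, 0.1593]
ee_rot: [[-0.998, -0.059, -0.001], [-0.059, 0.998, -0.001], [0.001, -0.001, -1.0]]
wrist_force: [-1.2, -0.4, -0.4]
gripper_width: 0.82
gripper_force: 0.0
shift [ -44.8 -340.3   -0.6] turn [-0.001 -0.001  0.096]
```

```bash
python3 -m pendant '[[[-1,-8,0],[0,0,0.005]],[[-4,-30,0],[0,0,0.01]],[[-9,-66,0],[0,0,0.02]],[[-14,-110,0],[0,0,0.03]],[[-20,-155,0],[0,0,0.045]],[[-27,-200,0],[0,0,0.06]],[[-33,-244,0],[0,0,0.07]],[[-38,-284,0],[0,0,0.085]],[[-42,-312,0],[0,0,0.09]],[[-44,-330,0],[0,0,0.096]]]' 1
python3 -m pendant '[[[0,0,2],[0,0,0]],[[0,0,6],[0,0,0]],[[0,0,10],[0,0,0]],[[0,0,10],[0,0,0]],[[0,0,10],[0,0,0]]]'
python3 go.py 640.9,-31.3,73.5,-2.1
python3 - <<'E'
from station import r
import cv2,pickle
c=r.capture("wrist");cv2.imwrite("pics/w6.png",c["frame"][:,:,::-1])
c=r.capture("top");cv2.imwrite("pics/t6.png",c["frame"][:,:,::-1]);pickle.dump(c,open("c6.pkl","wb"))
E
```

```text
time_s: 31.3
tcp_pos: [0.6397, -0.0236, 0.159]
ee_rot: [[-0.999, 0.039, -0.002], [0.039, 0.999, -0.0], [0.002, -0.0, -1.0]]
wrist_force: [0.2, 0.7, 0.1]
gripper_width: 1.001
gripper_force: 0.0
time_s: 31.8
tcp_pos: [0.6399, -0.0198, 0.1497]
ee_rot: [[-0.999, 0.035, -0.0], [0.035, 0.999, -0.0], [0.0, -0.0, -1.0]]
wrist_force: [0.0, 0.1, -0.1]
gripper_width: 1.003
gripper_force: 0.0
shift [ -1.4 -11.5  76.2] turn [-0.    -0.     0.002]
```

View pics/w6.png

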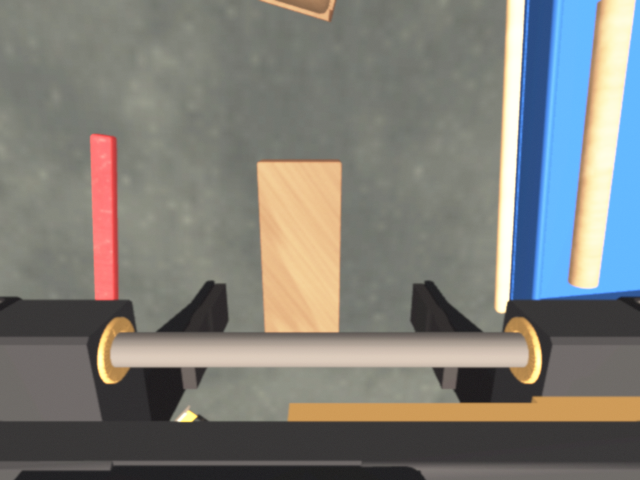

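View pics/t6.png

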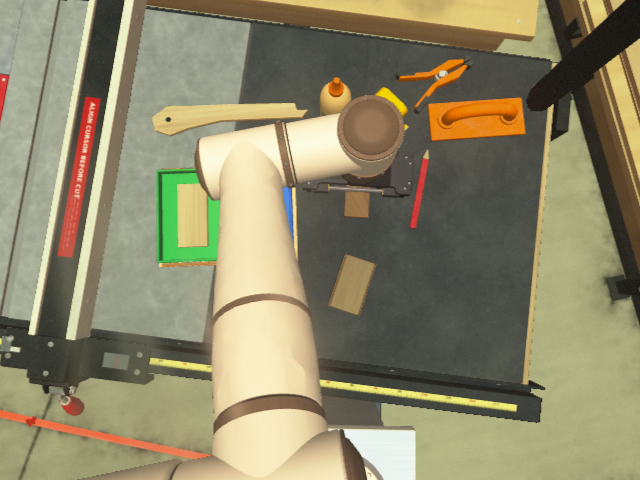

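The wrist view shows the dark offcut at cols 258–342, needing an 11 mm shift, which agrees. The light offcut lies in the green tray at (193,215). Before descending I'll check the forearm's clearance over the glue bottle, and measure the placed offcut.

```bash
python3 - <<'E'
from station import r
import cv2,pickle
from h import *
c=r.capture("scene");cv2.imwrite("pics/s6.png",c["frame"][:,:,::-1])
c=pickle.load(open("c6.pkl","rb"));hsv=cv2.cvtColor(c["frame"],cv2.COLOR_RGB2HSV)
m=(hsv[...,0]<32)&(hsv[...,2]>110);k=np.zeros_like(m);k[175:258,168:216]=m[175:258,168:216]
for q in rect(c,k,.024):print(*q)
E
```

```text
[196.9 207. ] [585.8 297.2] [146.3  75.7] 2.5
```

View pics/s6.png

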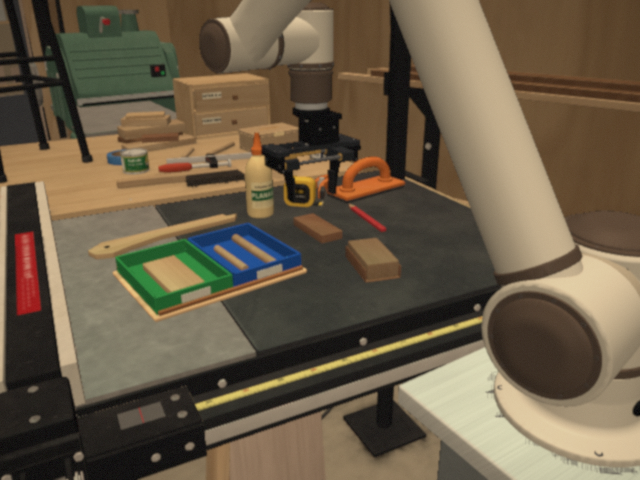

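```bash
python3 - <<'E'
import cv2,pickle
from h import *
d=pickle.load(open("c0.pkl","rb"));print("bottle front",ray(d["scene"],[(261,216),(303,206)],0).round(3),ray(d["top"],[(335,126)],0).round(3))
c=pickle.load(open("c6.pkl","rb"));hsv=cv2.cvtColor(c["frame"],cv2.COLOR_RGB2HSV)
m=(hsv[...,0]<32)&(hsv[...,2]>110);k=np.zeros_like(m);k[180:252,172:212]=m[180:252,172:212];k[:195,205:]=0
k=cv2.morphologyEx(k.astype(np.uint8),cv2.MORPH_OPEN,np.ones((9,9)))
for q in rect(c,k,.024,3):print(*q)
E
```

```text
bottle front [[ 0.789  0.025  0.   ]
 [ 0.793 -0.09  -0.   ]] [[0.777 0.018 0.   ]]
[191.9 215.7] [576.6 304.7] [128.5  59.1] 2.9
```

The bottle's front is at x of about 0.78, well clear of the gripper. The placed light offcut measures (576.6, 304.7) at about 3°, with the right size. I'll grip the dark one.

```bash
python3 -m pendant '[[[0,-4,0],[0,0,0]],[[-1,-9,2],[0,0,0]],[[-1,-11.5,10],[0,0,0]],[[-1,-11.5,24],[0,0,0]],[[-1,-11.5,42],[0,0,0]],[[-1,-11.5,58],[0,0,0]],[[-1,-11.5,70],[0,0,0]],[[-1,-11.5,76],[0,0,0]],[[-1,-11.5,76],[0,0,0]],[[-1,-11.5,76],[0,0,0]]]'
python3 -m pendant '[[[0,0,0],[0,0,0]],[[0,0,0],[0,0,0]],[[0,0,0],[0,0,0]],[[0,0,0],[0,0,0]],[[0,0,0],[0,0,0]],[[0,0,0],[0,0,0]],[[0,0,0],[0,0,0]],[[0,0,0],[0,0,0]],[[0,0,0],[0,0,0]]]' 0
python3 -m pendant '[[[0,0,-4],[0,0,0]],[[0,0,-15],[0,0,0]],[[0,0,-32],[0,0,0]],[[0,0,-50],[0,0,0]],[[0,0,-66],[0,0,0]],[[0,0,-77],[0,0,0]],[[0,0,-82],[0,0,0]],[[0,0,-82],[0,0,0]]]'
python3 go.py 576.6,305,155,3.3
```

```text
time_s: 32.95
tcp_pos: [0.641, -0.0323, 0.0743]
ee_rot: [[-0.999, 0.036, 0.001], [0.036, 0.999, -0.0], [-0.001, -0.0, -1.0]]
wrist_force: [-0.0, -0.8, 0.8]
gripper_width: 1.002
gripper_force: 0.0
time_s: 33.85
tcp_pos: [0.6407, -0.0323, 0.0741]
ee_rot: [[-0.999, 0.036, 0.0], [0.036, 0.999, 0.0], [-0.0, 0.0, -1.0]]
wrist_force: [0.2, 0.8, 1.0]
gripper_width: 0.573
gripper_force: 30.0
time_s: 34.65
tcp_pos: [0.6408, -0.0323, 0.1568]
ee_rot: [[-0.999, 0.036, 0.001], [0.036, 0.999, 0.0], [-0.001, 0.0, -1.0]]
wrist_force: [0.6, 0.1, -0.9]
gripper_width: 0.572
gripper_force: 30.0
shift [ 76.4 334.8   1.8] turn [ 0.     0.001 -0.094]
```

The dark piece is gripped. I'll place it at the TCP pose where the light one was released: (576.4, 306.0) at 3.4°.

```bash
python3 -m pendant '[[[2,8,0],[0,0,-0.005]],[[6,28,0],[0,0,-0.01]],[[14,62,0],[0,0,-0.02]],[[24,105,0],[0,0,-0.03]],[[34,150,0],[0,0,-0.045]],[[44,195,0],[0,0,-0.06]],[[54,238,0],[0,0,-0.07]],[[63,276,0],[0,0,-0.085]],[[69,303,0],[0,0,-0.095]],[[72,316,0],[0,0,-0.096]]]'
python3 -m pendant '[[[0,0,0],[0,0,0]],[[0,0,0],[0,0,0]],[[0,0,0],[0,0,0]],[[0,0,0],[0,0,0]]]'
python3 go.py 576.4,306,155,3.4 576.4,306,98.5,3.4
```

```text
time_s: 35.65
tcp_pos: [0.5788, 0.2888, 0.1548]
ee_rot: [[-0.998, -0.063, -0.001], [-0.063, 0.998, -0.001], [0.001, -0.001, -1.0]]
wrist_force: [-0.2, -0.5, -0.8]
gripper_width: 0.573
gripper_force: 30.0
time_s: 36.05
tcp_pos: [0.5804, 0.2847, 0.1559]
ee_rot: [[-0.998, -0.058, -0.0], [-0.058, 0.998, -0.0], [0.0, -0.0, -1.0]]
wrist_force: [-0.1, 0.9, -0.6]
gripper_width: 0.572
gripper_force: 30.0
shift [ 2.8 21.5  0.9] turn [-0.    -0.    -0.001]
shift [ 0.   0.  56.5] turn [0. 0. 0.]
```

```bash
python3 -m pendant '[[[1,6,0],[0,0,0]],[[2,15,0],[0,0,0]],[[3,21.5,4],[0,0,0]],[[3,21.5,14],[0,0,0]],[[3,21.5,26],[0,0,0]],[[3,21.5,38],[0,0,0]],[[3,21.5,47],[0,0,0]],[[3,21.5,51],[0,0,0]],[[3,21.5,51],[0,0,0]],[[3,21.5,51],[0,0,0]]]'
python3 -m pendant '[[[0,0,0],[0,0,0]],[[0,0,0],[0,0,0]]]'
python3 go.py 576.4,306,98.2,3.4
```

```text
time_s: 37.05
tcp_pos: [0.5761, 0.3074, 0.1052]
ee_rot: [[-0.998, -0.06, 0.001], [-0.06, 0.998, 0.0], [-0.001, 0.0, -1.0]]
wrist_force: [0.0, -0.0, -0.7]
gripper_width: 0.568
gripper_force: 30.0
time_s: 37.25
tcp_pos: [0.5761, 0.3075, 0.1056]
ee_rot: [[-0.998, -0.06, 0.001], [-0.06, 0.998, 0.001], [-0.001, 0.001, -1.0]]
wrist_force: [-0.6, -0.4, -0.6]
gripper_width: 0.569
gripper_force: 30.0
shift [-0.2 -1.5  7.4] turn [0.001 0.001 0.   ]
```

```bash
python3 -m pendant '[[[0,-1.5,1],[0,0,0]],[[0,-1.5,2.5],[0,0,0]],[[0,-1.5,4],[0,0,0]],[[0,-1.5,5.2],[0,0,0]],[[0,-1.5,6],[0,0,0]],[[0,-1.5,6.6],[0,0,0]],[[0,-1.5,7],[0,0,0]],[[0,-1.5,7.2],[0,0,0]],[[0,-1.5,7.2],[0,0,0]],[[0,-1.5,7.2],[0,0,0]]]'
python3 go.py 576.4,306,98.2,3.4
```

```text
time_s: 38.25
tcp_pos: [0.5759, 0.3058, 0.0981]
ee_rot: [[-0.998, -0.06, 0.0], [-0.06, 0.998, 0.0], [-0.0, 0.0, -1.0]]
wrist_force: [-0.6, -0.6, 2.8]
gripper_width: 0.575
gripper_force: 30.0
shift [-0.5  0.1 -0.1] turn [0. 0. 0.]
```

Contact is made (2.8 N). Now I'll release, retreat, and check.

```bash
python3 -m pendant '[[[0,0,0],[0,0,0]],[[0,0,0],[0,0,0]],[[0,0,0],[0,0,0]],[[0,0,0],[0,0,0]],[[0,0,0],[0,0,0]],[[0,0,0],[0,0,0]]]' 0.75
python3 -m pendant '[[[0,0,-2],[0,0,0]],[[0,0,-8],[0,0,0]],[[0,0,-20],[0,0,0]],[[0,0,-38],[0,0,0]],[[0,0,-58],[0,0,0]],[[0,0,-78],[0,0,0]],[[0,0,-95],[0,0,0]],[[0,0,-105],[0,0,0]],[[0,0,-110],[0,0,0]],[[0,0,-110],[0,0,0]]]'
python3 -m pendant '[[[2,-8,0],[0,0,0]],[[6,-28,0],[0,0,0]],[[12,-60,0],[0,0,0]],[[20,-105,0],[0,0,0]],[[30,-150,0],[0,0,0]],[[40,-195,0],[0,0,0]],[[50,-240,0],[0,0,0]],[[60,-285,0],[0,0,0]],[[70,-325,0],[0,0,0]],[[75,-345,0],[0,0,0]]]'
python3 -m pendant '[[[2,-8,0],[0,0,0]],[[6,-28,0],[0,0,0]],[[12,-60,0],[0,0,0]],[[20,-105,0],[0,0,0]],[[30,-150,0],[0,0,0]],[[40,-190,0],[0,0,0]],[[48,-225,0],[0,0,0]],[[54,-245,0],[0,0,0]],[[55,-250,0],[0,0,0]],[[55,-250,0],[0,0,0]]]'
python3 - <<'E'
from station import r
import cv2,pickle
from h import *
c=r.capture("top")
cv2.imwrite("pics/t7.png",c["frame"][:,:,::-1])
s=r.capture("scene")["frame"];cv2.imwrite("pics/s7.png",cv2.resize(s[200:330,80:420,::-1],None,fx=2.3,fy=2.3))
E
```

```text
time_s: 38.85
tcp_pos: [0.5759, 0.3058, 0.0977]
ee_rot: [[-0.998, -0.06, -0.0], [-0.06, 0.998, 0.0], [0.0, 0.0, -1.0]]
wrist_force: [0.4, 0.3, 0.8]
gripper_width: 0.749
gripper_force: 0.0
time_s: 39.85
tcp_pos: [0.576, 0.306, 0.2085]
ee_rot: [[-0.998, -0.06, 0.001], [-0.06, 0.998, 0.001], [-0.001, 0.001, -1.0]]
wrist_force: [0.6, -0.7, -0.3]
gripper_width: 0.749
gripper_force: 0.0
time_s: 40.85
tcp_pos: [0.5196, -0.0462, 0.2068]
ee_rot: [[-0.998, -0.057, -0.003], [-0.057, 0.998, -0.001], [0.003, -0.0, -1.0]]
wrist_force: [0.1, -0.2, 0.5]
gripper_width: 0.752
gripper_force: 0.0
time_s: 41.85
tcp_pos: [0.4815, -0.2959, 0.2071]
ee_rot: [[-0.998, -0.059, -0.001], [-0.059, 0.998, 0.0], [0.001, 0.001, -1.0]]
wrist_force: [-0.1, 0.8, -0.1]
gripper_width: 0.748
gripper_force: 0.0
```

View pics/t7.png

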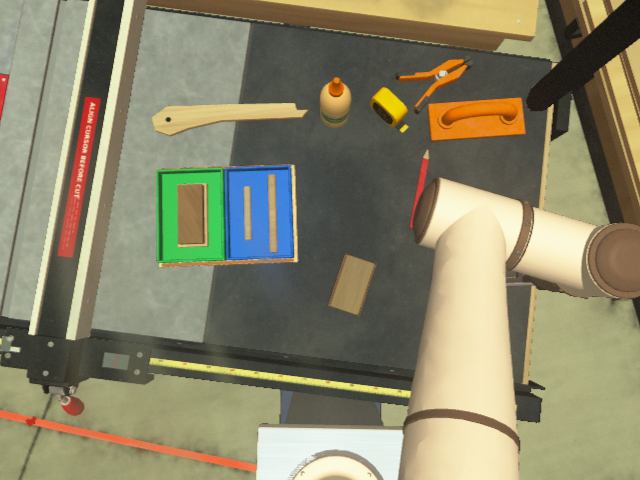

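View pics/s7.png

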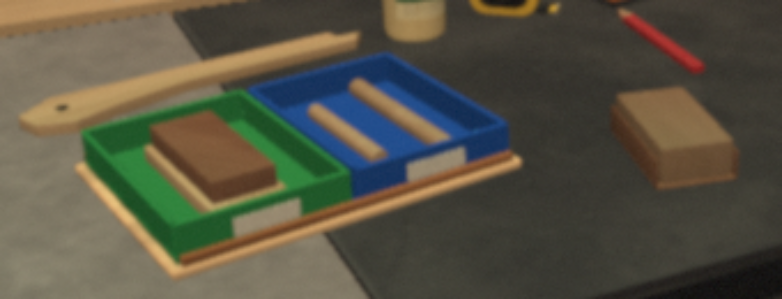

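The dark offcut sits squarely on the light one at (192,215). Both dowels lie flat in the blue tray at (248,213) and (271,213). The pencil and block haven't moved and the robot is clear of everything, so I'll hand in.

```bash
python3 -c "
from station import r
print(r.finish_job())"
```

```text
the job is handed in; nothing more can be done
None
```

I handed the job in at about 42 s: both dowels lie flat in the blue tray, the dark offcut sits squarely on the light one in the green tray, and the pencil and sanding block are where they were.

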